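Load a fresh filter into the blue air sampler

TASK

Slide the orange thumb latch of the air sampler with the blue cover sideways so that its sprung cover pops open, then stand the fresh filter cartridge (white with a green stem) upright in the opened chamber and let go, leaving the cover standing open.

Things in the scene. Friction and masses are not known exactly. Their poses are not given: they have to be found in the camera images.
- blue_tab (a point): Centre of the orange thumb tab (22 x 16 x 25 mm: x, y, z) of the sampler with the blue cover (not its grey-covered twin); 67 mm above the table, 13 above the flat deck it stands on. Push it 14-16 mm to +y (starts shut or up to 2 mm along, stop at 16, frees the cover at 8; about 2 N; stays put). Deck free 60 mm either way along y; strike 22 mm and cover 36 mm off to +x. z up.
- blue_cover (a joint): Hinge angle of the blue cover (116 x 116 mm, top 86 mm above the table), rad: 0 shut, 2.1 open, leaning back beyond its hinge on the sampler's far (+x) edge. Latched it reads below 0.05. Once unlatched a light spring (under 3 N at its front edge) swings it open in about a second and holds it there; if it meets the gripper it follows as the gripper leaves.
- blue_chamber (a point): Centre of the floor of the square well (96 x 96 mm, 24 deep, floor 30 and rim 54 mm above the table) under the blue cover, in a fixed white housing 180 x 150 x 54 mm. Axes as at the tab: x towards the hinge, y along the latch's slide, z up. Hinge axis 61 mm to +x, 26 mm up.
- fresh_center (a point): Centre of the fresh cartridge, 25 mm above its underside; about 80 g, loose, standing upright on the open table between the samplers: white body 56 mm in diameter, 24 high, with a round green grip stem 24 mm in diameter from 24 to 50 mm above the underside; z along the stem. A used one of the same shape, brown with a black stem, stands at least 80 mm away.
There are look-alikes about, which are no part of the job. There is more than one size of the part that bears fresh_center; the job needs the middle-sized.

How it is judged:
By the outcome, as a careful person would: the job done as asked, in the order asked, and still so for the second after the job is handed in, with the robot touching nothing.
It also fails if it takes over 51 s, if anything falls off the work surface, if the arm or the gripper's body presses on something with over 40 N, if the wrist force passes 120 N, or if a joint passes its speed limit or range.

ROBOT

A 6-joint arm with a two-finger parallel gripper is mounted at the origin on the work surface. World frame = base frame: x ahead of the robot, y to its left, z up, the work surface at z = 0. Lengths are in m, angles in rad, forces in N, time in s.
With the tool pointing down it reaches from about 0.275 to 0.725 m from the base axis. Payload 5.6 kg.
Tool frame: the origin (TCP) lies at the very end of the fingers, on their centre line; the grasp point (between the pads) lies 19 mm behind it (ctrl.tcp_to_grasp is the distance from the TCP to the grasp point, in m); y points along the fingers, z is the direction in which the jaws open and shut, and the axes are right-handed (so a half turn about y gives the same grasp; the last joint's range is limited). The gripper opens to 85 mm and grips with 20 to 120 N. Pads are 22 mm wide; open, the fingers measure 114 mm over their backs; the gripper's body (76 mm by 85 mm) begins 54 mm behind the grasp point. The pads swing forward as they close: fully open they stand 13 mm farther back than shut.
Start: joints at [1.483, 0.255, 0.108, 0, -1.424, -0.285], TCP at [0.2, 0.512, 0.231] pointing down, gripper open.
Joint ranges: [-2.95, 2.95], [-1.21, 1.97], [-1.09, 1.5], [-2.87, 1.71], [-2.94, -0.07], [-3.05, 3.05]. Speed limits (rad/s): [2.57, 2.57, 3.14, 3.14, 3.14, 3.14].

INTERFACE

Orientations are given as a unit quaternion [x, y, z, w].
In Python, from bench import ctrl gives the robot as it stands. The module is installed in compiled form; this text tells all that it offers.
- The arm moves only by the tool send_rows, never from a script. Its argument "targets" is a list of rows, each an object with "travel": the shift along the tool's x, y, z in mm, a list of three; "spin": the turn about the tool's y in units of 6 degrees (1.0 is 6 degrees). A call has 1 to 5 rows; each row is the pose to reach, as a shift and turn from the pose commanded when the call began, along the tool's axes at that moment; what a row does not reach only later rows make up. A row lasts 1/12 s, in which the tool goes at most 41.7 mm and 7.16 degrees, less where a joint would pass 70% of its speed; a pose out of reach is approached as far as the arm can. A call with a gripper value outside its range is refused whole. "grip" is the closure, from -1 (fully open) to 1 (shut), so that 0 is half open, set as the call begins (left out, the last holds). The fingers move at their own pace and stop on an object; the grip force is fixed at half the most. Time passes only in rows, so rows that repeat a pose let the fingers close. It gives the time, the measured TCP pose, the force and the opening at its end, in the units of the state.
- ctrl.sense(): the state, without advancing time (a new reading comes with each control period).
- ctrl.get_image(name): name is "side" or "top" or "wrist"; returns a dict with "image" (400x640x3 uint8, red, green, blue), "range_z" (400x640 float32, m along the optical axis (not along the pixel's ray), 0 where there is no reading), "vertical_fov" (degrees; the focal length in pixels is half the picture's height over the tangent of half this angle, whatever the lens; pixels are square), "cx", "cy" (the principal point, pixels), "pose" (4x4, takes a point from camera to world coordinates); the wrist camera has in their place "tool_from_camera" (4x4, takes a point from camera to tool coordinates, whose origin is the TCP and whose axes are the tool frame's). Camera axes: x right, y down, z forward; pixel columns grow to the right and rows downward; lengths in m; the calibration is good to about 2 mm. A picture is of the moment at which its call begins: read the wrist's pose just before it.
- ctrl.close_job(): hands the job in, once; it reports no verdict.
The state is a dict: "time_s": time; "joints": joint angles; "joint_vel": joint speeds; "joint_torque": joint torques, N m; "tool_pos": TCP position; "orientation": TCP orientation; "contact_force": force on the tool from outside, world axes, zero at the start; "moment": the same for the moment, N m; "opening": opening from 0.0 (shut) to 1.0 (fully open).
Only numpy, scipy, OpenCV 4.12 (cv2) and the standard library are available. Lean on these libraries where they do the work, as an engineer would, in place of code of your own. Each camera call takes 0.05 s, during which the arm holds its last target.

## Working session

There is one attempt and no reset: what is moved stays moved. The work goes in short steps, Python scripts to look and compute and a tool call to move; the robot and the scene stay as the last step left them, time stands still between calls to the robot, and variables do not carry over. Pictures are saved under pics/ and viewed, and the job is handed in when it is done.

Besides the shell and the picture viewer there is one more tool, called in YAML: its name, and indented under it one key for each argument. send_rows: Moves the arm, as the interface text tells. Its arguments: {"type":"object","properties":{"targets":{"type":"array"},"grip":{"type":"number"}},"required":["targets"]}

```bash
mkdir -p pics; cat > h.py <<'E'
import numpy as np, cv2
from bench import ctrl
from scipy.spatial.transform import Rotation as R
def grab(n):
    s=ctrl.sense(); d=ctrl.get_image(n)
    if 'pose' not in d:
        T=np.eye(4);T[:3,:3]=R.from_quat(s['orientation']).as_matrix();T[:3,3]=s['tool_pos']
        d['pose']=T@np.array(d['tool_from_camera'])
    np.savez('last_%s.npz'%n,**{k:np.array(v) for k,v in d.items()})
    return d
def load(n): return dict(np.load('last_%s.npz'%n))
def cloud(d):
    z=d['range_z'];h,w=z.shape;f=h/2/np.tan(np.radians(float(d['vertical_fov']))/2)
    u,v=np.meshgrid(np.arange(w),np.arange(h))
    p=np.stack([(u-d['cx'])/f*z,(v-d['cy'])/f*z,z],-1)
    return p@d['pose'][:3,:3].T+d['pose'][:3,3]
def save(d,name,crop=None,s=1):
    im=d['image'][:,:,::-1]
    if crop: im=im[crop[1]:crop[3],crop[0]:crop[2]]
    cv2.imwrite('pics/'+name,cv2.resize(im,None,fx=s,fy=s,interpolation=cv2.INTER_CUBIC))
E
python3 - <<'E'
from h import *
for n in['top','side','wrist']:
    d=grab(n);save(d,n+'0.png');print(n,d['vertical_fov'],d['cx'],d['cy'],np.round(d['pose'],3).tolist())
print(ctrl.sense(),ctrl.tcp_to_grasp)
E
```

```text
top 49.8787757375892 322.44213426666533 196.7441579323629 [[-0.0, -0.996, 0.093, 0.414], [-1.0, 0.002, 0.022, -0.017], [-0.022, -0.093, -0.995, 0.95], [0.0, 0.0, 0.0, 1.0]]
side 46.172957298698975 319.7345434141741 192.03175799885804 [[-0.993, -0.045, 0.106, 0.421], [-0.115, 0.485, -0.867, 0.804], [-0.012, -0.873, -0.487, 0.534], [0.0, 0.0, 0.0, 1.0]]
wrist 60.28842673516074 319.06881335576526 195.10583268025843 [[-0.364, -0.896, -0.253, 0.264], [-0.931, 0.351, 0.097, 0.488], [0.002, 0.271, -0.963, 0.373], [0.0, 0.0, 0.0, 1.0]]
{'time_s': 0.15, 'joints': array([ 1.48260746e+00,  2.55608560e-01,  1.07288312e-01, -3.41248813e-04,
       -1.42388300e+00, -2.84591874e-01]), 'joint_vel': array([-0.00011804, -0.00216552,  0.00488758,  0.00018635, -0.00055154,
        0.00232401]), 'joint_torque': array([-9.67629603e-04, -3.86937189e+01,  2.38083655e+01,  5.36668271e+00,
       -4.53310786e-03, -4.40043479e-06]), 'tool_pos': array([0.20014048, 0.51189505, 0.23060149]), 'orientation': array([-0.13098349, -0.69434918,  0.69536263,  0.13112348]), 'contact_force': array([-0.18078706,  0.01864717, -0.14539143]), 'moment': array([0.00927203, 0.04035198, 0.04034339]), 'opening': 0.9993455250774915} 0.0187
```

View pics/top0.png

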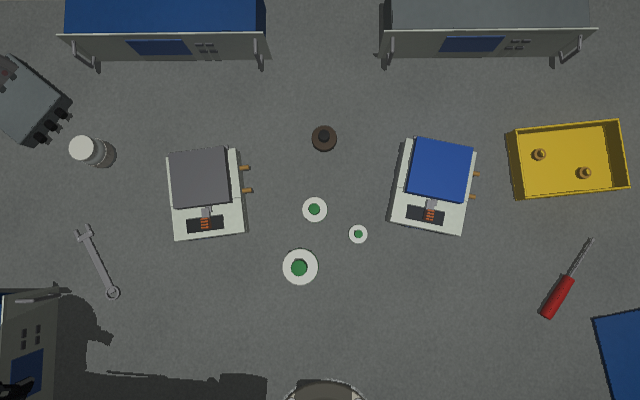

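View pics/side0.png

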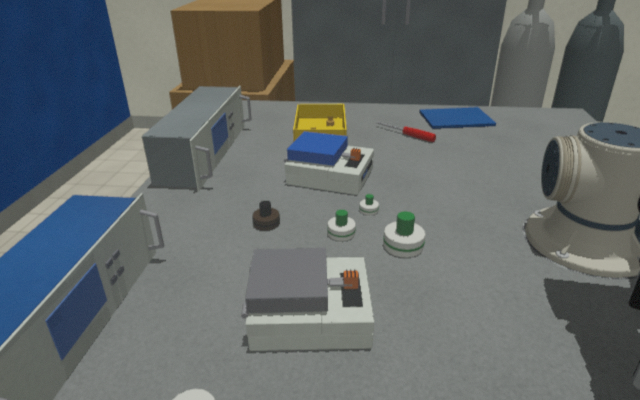

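View pics/wrist0.png

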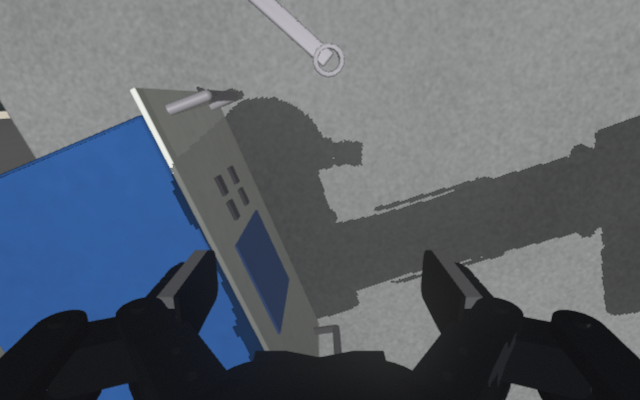

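Candidates in the top view:
- **Cartridges (white/green):** (314,209) middle, (358,234) small, (299,267) large. The brown one at (324,138) is the used one.
- **Tabs:** (430,215) on the blue-covered sampler, (206,224) on the grey one.

I choose (314,209) and (430,215), and check both in crops.

```bash
python3 - <<'E'
from h import *
d=load('top');save(d,'crop_s.png',(375,125,495,245),5);save(d,'crop_c.png',(270,180,390,290),5)
P=cloud(d)
im=d['image'].astype(int)
r,g,b=im[...,0],im[...,1],im[...,2]
H=P[...,2]
def st(m,n):
    v,u=np.nonzero(m); q=P[m]
    print(n,len(u),'px',u.mean().round(1),v.mean().round(1),'med',np.median(q,0).round(4),'mid',((q.min(0)+q.max(0))/2).round(4),'ext',(q.max(0)-q.min(0)).round(4))
uu,vv=np.meshgrid(np.arange(640),np.arange(400))
box=lambda x0,y0,x1,y1:(uu>=x0)&(uu<=x1)&(vv>=y0)&(vv<=y1)
for n,bx in dict(mid=(295,190,335,230),small=(345,222,372,246),large=(275,242,325,292)).items():
    st(box(*bx)&(g>r+25)&(H>.02),n+' stem'); st(box(*bx)&(H>.012)&(H<.035),n+' body')
B=box(385,125,482,240)
ta=B&(r>b+50)&(r>g+30)&(vv>190)&(vv<235)
st(ta,'tab');st(ta&(H>.07),'tabtop')
cov=B&(b>r+50)&(H>.08);st(cov,'cover')
for n,m in(('cover',cov),('house',B&(H>.045)&(H<.06)),('tab',ta&(H>.07))):
    q=P[m][:,:2].astype(np.float32); rc=cv2.minAreaRect(q);print(n,rc)
E
```

```text
mid stem 95 px 313.8 208.7 med [0.4722 0.0209 0.0499] mid [0.4725 0.0127 0.0378] ext [0.0207 0.0376 0.0319]
mid body 420 px 314.5 209.4 med [0.4718 0.0198 0.0242] mid [0.473  0.0209 0.0222] ext [0.0539 0.0541 0.0203]
small stem 49 px 358.2 233.6 med [ 0.42   -0.0717  0.037 ] mid [ 0.421  -0.0727  0.0367] ext [0.0147 0.0149 0.0105]
small body 241 px 357.5 233.2 med [ 0.4222 -0.0706  0.0181] mid [ 0.4223 -0.0729  0.024 ] ext [0.0388 0.0391 0.0219]
large stem 199 px 298.7 267.6 med [0.3511 0.0521 0.0689] mid [0.3737 0.0266 0.4853] ext [0.0798 0.0863 0.9293]
large body 719 px 300.6 265.7 med [0.3547 0.0469 0.0329] mid [0.3527 0.0514 0.0246] ext [0.0754 0.0762 0.0207]
tab 56 px 433.6 213.0 med [ 0.4597 -0.2149  0.0798] mid [ 0.475  -0.2618  0.0582] ext [0.0547 0.1118 0.0498]
tabtop 51 px 429.8 214.6 med [ 0.4578 -0.2137  0.08  ] mid [ 0.4588 -0.214   0.0781] ext [0.0223 0.0162 0.01  ]
cover 3265 px 439.8 169.2 med [ 0.55   -0.2342  0.0865] mid [ 0.5151 -0.1589  0.5151] ext [0.2029 0.2847 0.8698]
cover ((0.5280442833900452, -0.15233993530273438), (0.15079103410243988, 0.3214954137802124), 14.976558685302734)
house ((0.5230060815811157, -0.22851985692977905), (0.15073344111442566, 0.18699872493743896), 77.85610961914062)
tab ((0.458946168422699, -0.21372433006763458), (0.014330207370221615, 0.021168921142816544), 79.14631652832031)
```

View pics/crop_s.png

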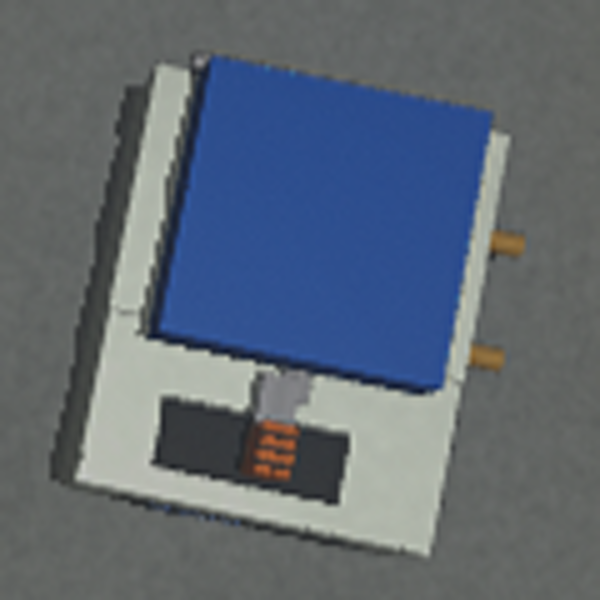

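View pics/crop_c.png

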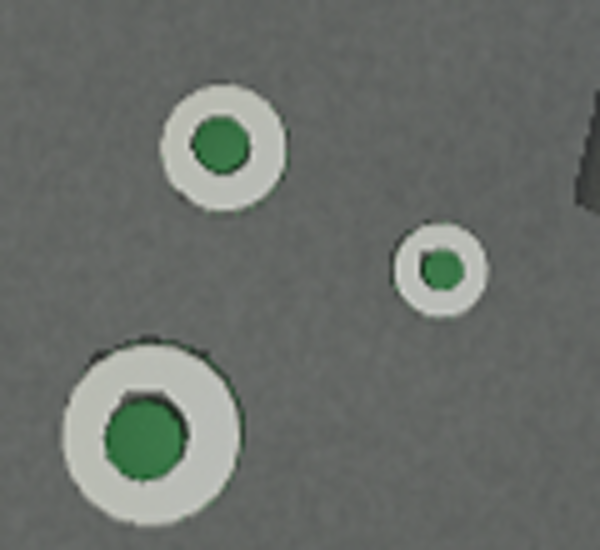

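```bash
python3 - <<'E'
from h import *
d=load('top');P=cloud(d);im=d['image'].astype(int);r,g,b=im[...,0],im[...,1],im[...,2];H=P[...,2]
uu,vv=np.meshgrid(np.arange(640),np.arange(400))
B=(uu>385)&(uu<482)&(vv>125)&(vv<240)
def rect(m,n):
    m=cv2.morphologyEx(m.astype(np.uint8),cv2.MORPH_OPEN,np.ones((3,3)))>0
    q=P[m][:,:2].astype(np.float32);rc=cv2.minAreaRect(q);print(n,m.sum(),[np.round(x,4) for x in rc]);return rc
rect(B&(b>r+50)&(H>.075)&(H<.096),'cover')
rect(B&(H>.045)&(H<.062)&(r>120),'house')
# combined: all H>.045
rect(B&(H>.045)&(H<.096),'all')
s=ctrl.sense();M=R.from_quat(s['orientation']).as_matrix();print(M.round(3))
E
```

```text
cover 3246 [array([ 0.551 , -0.2345]), array([0.116 , 0.1165]), np.float64(77.9704)]
house 2125 [array([ 0.5195, -0.228 ]), array([0.1502, 0.1796]), np.float64(77.9639)]
all 6452 [array([ 0.5226, -0.2284]), array([0.1507, 0.186 ]), np.float64(77.8979)]
[[-0.931 -0.    -0.364]
 [ 0.364 -0.001 -0.931]
 [-0.    -1.     0.001]]
```

```bash
cat >> h.py <<'E'
TH=np.radians(-12); XS=np.array([np.cos(TH),np.sin(TH),0]); YS=np.array([-np.sin(TH),np.cos(TH),0])
def go(goal):
    s=ctrl.sense();M=R.from_quat(s['orientation']).as_matrix()
    dv=M.T@(np.array(goal)-s['tool_pos'])*1000
    z=M[:,2]; a=np.degrees(np.arctan2(z[1],z[0])); e=(a-(-102)+180)%360-180
    print('travel',dv.round(1),'spin',round(e/6,3),'at',s['tool_pos'].round(4),'F',s['contact_force'].round(2),'op',round(s['opening'],3),'t',s['time_s'])
E
python3 -c "
from h import *
go([.454,-.213,.15])"
```

```text
travel [-500.5   81.5  582.5] spin -1.56 at [0.2001 0.5119 0.2306] F [-0.18  0.02 -0.15] op 0.999 t 0.15
```

send_rows:
  targets:
    - {"travel": [-25,0,30],"spin": -0.5}
    - {"travel": [-50,0,60],"spin": -1.0}
    - {"travel": [-75,0,90],"spin": -1.56}
    - {"travel": [-100,0,118],"spin": -1.56}
    - {"travel": [-125,0,146],"spin": -1.56}
  grip: 0

```text
time_s: 0.57
tool_pos: [0.2636, 0.3288, 0.231]
orientation: [-0.074, -0.703, 0.703, 0.074]
contact_force: [1.2, 1.0, 0.2]
opening: 0.492
```

```bash
python3 -c "
from h import *
go([.454,-.213,.15])"
```

```text
travel [-298.4   81.2  490.6] spin 0.008 at [0.2636 0.3288 0.231 ] F [1.18 0.99 0.2 ] op 0.492 t 0.5667
```

send_rows:
  targets:
    - {"travel": [-20,0,35],"spin": 0}
    - {"travel": [-40,0,69],"spin": 0}
    - {"travel": [-61,0,103],"spin": 0}
    - {"travel": [-82,0,138],"spin": 0}
    - {"travel": [-103,0,172],"spin": 0}

```text
time_s: 0.98
tool_pos: [0.3283, 0.1391, 0.2314]
orientation: [0.074, 0.703, -0.703, -0.073]
contact_force: [1.5, 1.6, -0.1]
opening: 0.501
```

send_rows:
  targets:
    - {"travel": [-20,0,33],"spin": 0}
    - {"travel": [-40,0,66],"spin": 0}
    - {"travel": [-60,0,99],"spin": 0}
    - {"travel": [-80,0,132],"spin": 0}
    - {"travel": [-100,0,165],"spin": 0}

```text
time_s: 1.4
tool_pos: [0.392, -0.0431, 0.2314]
orientation: [0.074, 0.703, -0.703, -0.074]
contact_force: [1.4, 1.2, 0.2]
opening: 0.502
```

```bash
python3 -c "
from h import *
go([.454,-.213,.15])"
```

```text
travel [-95.9  81.3 153.3] spin 0.001 at [ 0.392  -0.0431  0.2314] F [1.45 1.2  0.18] op 0.502 t 1.4
```

send_rows:
  targets:
    - {"travel": [-20,10,32],"spin": 0}
    - {"travel": [-40,20,64],"spin": 0}
    - {"travel": [-60,30,96],"spin": 0}
    - {"travel": [-80,55,128],"spin": 0}
    - {"travel": [-96,81,153],"spin": 0}

```text
time_s: 1.82
tool_pos: [0.4549, -0.2124, 0.1514]
orientation: [-0.075, -0.703, 0.703, 0.073]
contact_force: [1.7, 0.7, 1.0]
opening: 0.499
```

send_rows:
  targets:
    - {"travel": [0,0,0],"spin": 0}
    - {"travel": [0,0,0],"spin": 0}
    - {"travel": [0,0,0],"spin": 0}

```text
time_s: 2.07
tool_pos: [0.4537, -0.2097, 0.1514]
orientation: [-0.074, -0.703, 0.703, 0.074]
contact_force: [-0.1, -0.4, 0.4]
opening: 0.501
```

```bash
python3 - <<'E'
from h import *
go([.454,-.213,.060])
d=grab('wrist');save(d,'w1.png');d=grab('side');save(d,'s1.png',(240,100,420,220),4)
E
```

```text
travel [-1.  91.4  3.1] spin -0.004 at [ 0.4537 -0.2097  0.1514] F [-0.08 -0.43  0.45] op 0.501 t 2.0667
```

View pics/w1.png

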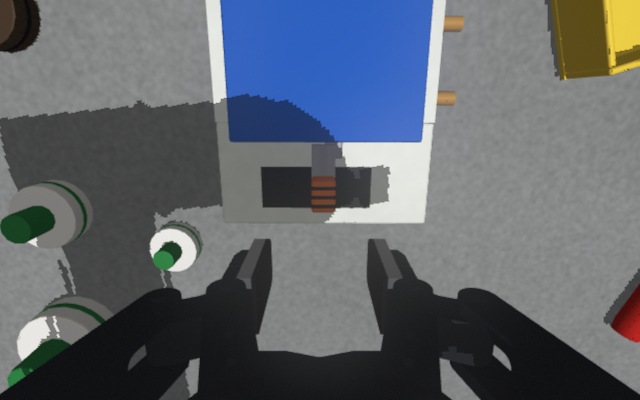

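View pics/s1.png

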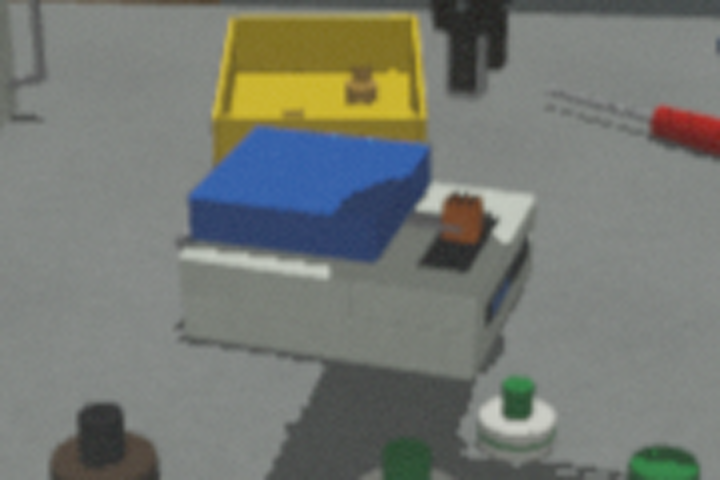

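Tab at (323,195) in the wrist view, centred between the pads (262 and 378); the cover is shut. Descending to straddle it.

send_rows:
  targets:
    - {"travel": [-1,20,3],"spin": 0}
    - {"travel": [-1,45,3],"spin": 0}
    - {"travel": [-1,70,3],"spin": 0}
    - {"travel": [-1,90,3],"spin": 0}
    - {"travel": [-1,90,3],"spin": 0}

```text
time_s: 2.58
tool_pos: [0.452, -0.2111, 0.0588]
orientation: [0.072, 0.704, -0.703, -0.075]
contact_force: [-1.1, -0.3, -0.4]
opening: 0.503
```

```bash
python3 - <<'E'
from h import *
go([.454,-.213,.060])
d=grab('wrist');save(d,'w2.png');
E
```

```text
travel [-2.4 -1.2  1.4] spin 0.009 at [ 0.452  -0.2111  0.0588] F [-1.08 -0.31 -0.4 ] op 0.503 t 2.5833
```

View pics/w2.png

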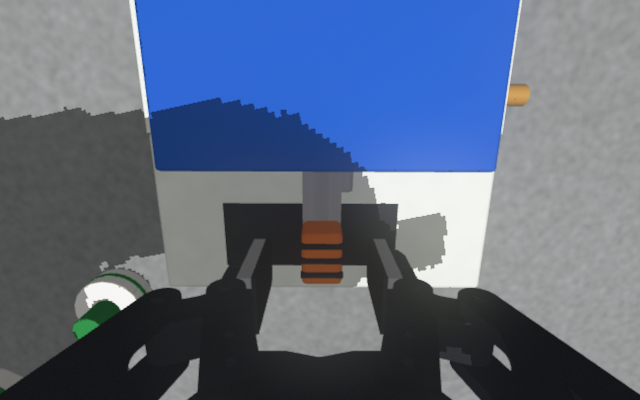

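send_rows:
  targets:
    - {"travel": [-1,0,-5],"spin": 0}
    - {"travel": [-2,0,-10],"spin": 0}
    - {"travel": [-2,0,-13],"spin": 0}
    - {"travel": [-2,0,-16],"spin": 0}
    - {"travel": [-2,0,-19],"spin": 0}

```text
time_s: 3.05
tool_pos: [0.4612, -0.195, 0.0625]
orientation: [-0.075, -0.703, 0.704, 0.073]
contact_force: [0.1, -3.0, 1.8]
opening: 0.501
```

```bash
python3 - <<'E'
from h import *
go([.454,-.213,.060])
d=grab('wrist');save(d,'w3.png');
E
```

```text
travel [ 3.3  2.5 19.1] spin 0.008 at [ 0.4612 -0.195   0.0625] F [ 0.08 -2.98  1.84] op 0.501 t 3.05
```

View pics/w3.png

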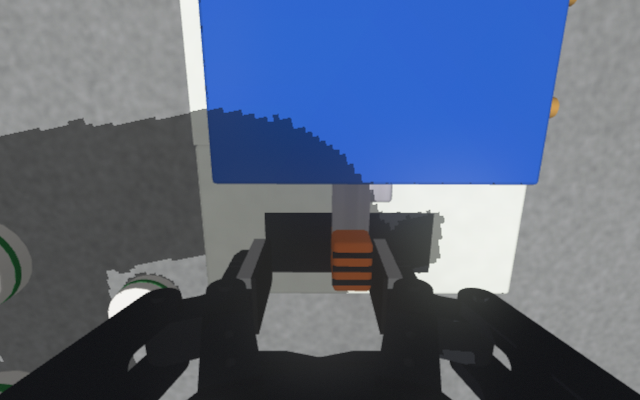

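send_rows:
  targets:
    - {"travel": [0,1,-2],"spin": 0}
    - {"travel": [0,2,-4],"spin": 0}
    - {"travel": [0,2,-6],"spin": 0}
    - {"travel": [0,2,-7],"spin": 0}
    - {"travel": [0,2,-8],"spin": 0}

```text
time_s: 3.52
tool_pos: [0.4615, -0.1868, 0.0589]
orientation: [0.074, 0.703, -0.703, -0.074]
contact_force: [0.3, -2.7, 0.6]
opening: 0.499
```

```bash
python3 - <<'E'
from h import *
go([.454,-.213,.060])
d=grab('wrist');save(d,'w4.png');
E
```

```text
travel [ 1.9 -1.1 27.2] spin -0.001 at [ 0.4615 -0.1868  0.0589] F [ 0.34 -2.69  0.57] op 0.499 t 3.5167
```

View pics/w4.png

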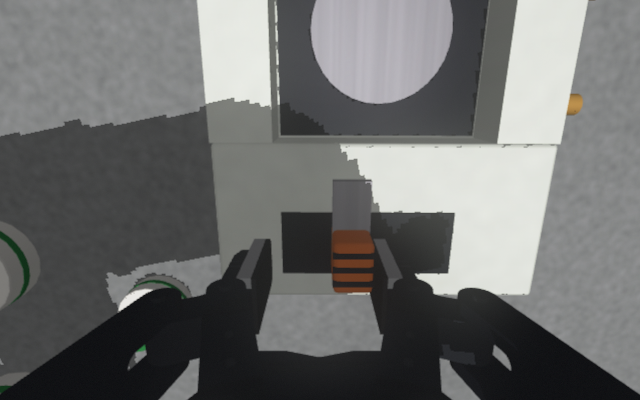

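send_rows:
  targets:
    - {"travel": [0,0,-1],"spin": 0}
    - {"travel": [0,0,-2],"spin": 0}
    - {"travel": [0,0,-2],"spin": 0}
    - {"travel": [0,0,-2],"spin": 0}

```text
time_s: 3.9
tool_pos: [0.4619, -0.1851, 0.059]
orientation: [-0.074, -0.703, 0.703, 0.074]
contact_force: [-0.6, -3.8, -1.7]
opening: 0.502
```

```bash
python3 - <<'E'
from h import *
go([.454,-.213,.060])
t=load('top')
d=grab('top');save(d,'t5.png',(350,60,510,260),3)
for n,x in(('before',t),('after',d)):
    P=cloud(x);im=x['image'].astype(int);r,g,b=im[...,0],im[...,1],im[...,2];H=P[...,2]
    m=(r>b+40)&(r>g+20)&(H>.07)&(H<.09);m[:190]=0;m[240:]=0;m[:,:400]=0;m[:,460:]=0
    q=P[m];print(n,m.sum(),(q@YS).min()*1e3,(q@YS).max()*1e3,(q@XS).min()*1e3,(q@XS).max()*1e3)
E
```

```text
travel [ 1.9 -1.  29. ] spin -0.001 at [ 0.4619 -0.1851  0.059 ] F [-0.6  -3.78 -1.66] op 0.502 t 3.9
before 56 -120.83452590298518 -106.52171230801812 482.6512981989028 503.87397597237316Traceback (most recent call last):
  File "<stdin>", line 8, in <module>
    return umr_minimum(a, axis, None, out, keepdims, initial, where)
ValueError: zero-size array to reduction operation minimum which has no identity
```

View pics/t5.png

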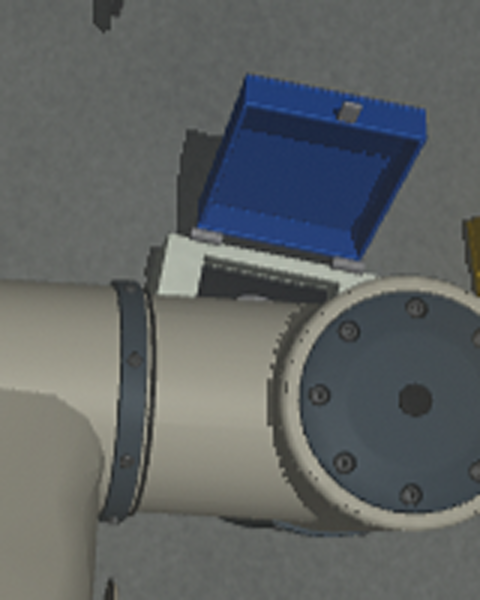

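```bash
python3 - <<'E'
from h import *
for n in('wrist','side'):
    d=grab(n);P=cloud(d);im=d['image'].astype(int);r,g,b=im[...,0],im[...,1],im[...,2];H=P[...,2]
    m=(r>b+35)&(r>g+20)&(H>.06)&(H<.084)&(abs(P@XS-.493)<.02)&(abs(P@YS+.105)<.04)
    q=P[m];print(n,m.sum(),np.percentile(q@YS,[1,50,99])*1e3,np.percentile(q@XS,[1,50,99])*1e3)
    if n=='wrist':
        w=(abs(H-.054)<.006)|(abs(H-.03)<.01); 
        # well floor: dark / H near .03
        m=(abs(H-.054)<.005)&(P@XS>.50); 
        f=(abs(H-.030)<.005)
        for nm,mm in(('deck',m),('floor',f)):
            mm=mm&(P@XS>.52)&(P@XS<.68)&(abs(P@YS+.115)<.09); q=P[mm];print(nm,mm.sum(),np.percentile(q@YS,[1,50,99])*1e3,np.percentile(q@XS,[1,50,99])*1e3)
save(load('side'),'s6.png',(240,60,420,220),4)
E
```

```text
wrist 1852 [-105.24740977  -97.43696951  -89.9955949 ] [484.60353728 500.50023205 505.54390587]
deck 35696 [-188.36045913 -118.7136028   -40.11583767] [520.55930485 547.78789028 594.29040408]
floor 29192 [-162.43287467 -114.98684456  -66.73812084] [540.23161924 572.56053394 600.12227814]
side 19 [-104.16762757  -97.82307046  -88.71427865] [482.47015345 483.33395497 485.90884261]
```

View pics/s6.png

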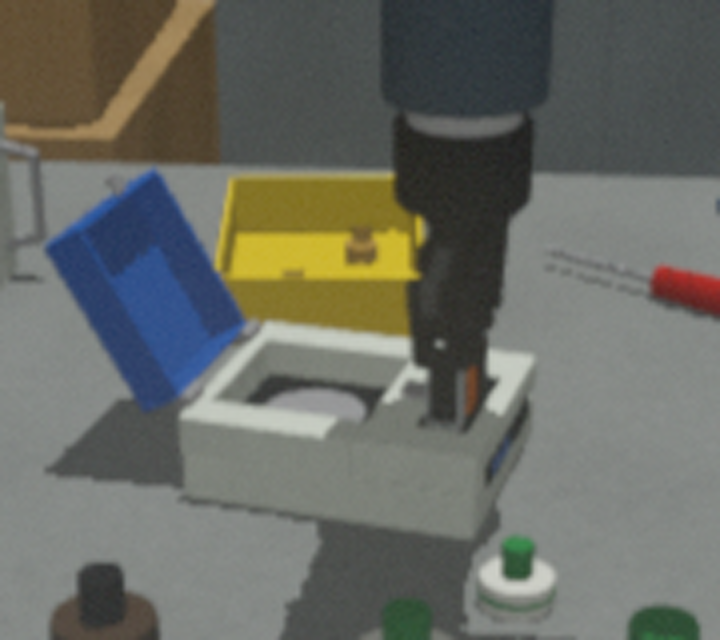

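The cover has popped open and the tab moved about 16 mm (-113.7 → -97.5). I back off the tab, then rise.

send_rows:
  targets:
    - {"travel": [0,0,6],"spin": 0}
    - {"travel": [0,0,12],"spin": 0}
    - {"travel": [0,-30,12],"spin": 0}
    - {"travel": [0,-65,12],"spin": 0}
    - {"travel": [0,-95,12],"spin": 0}

```text
time_s: 4.47
tool_pos: [0.4594, -0.197, 0.1559]
orientation: [0.074, 0.703, -0.703, -0.074]
contact_force: [1.9, -0.1, 1.5]
opening: 0.499
```

```bash
python3 - <<'E'
from h import *
go([.4725,.0205,.13])
E
```

```text
travel [  32.4   25.9 -215.5] spin -0.002 at [ 0.4594 -0.197   0.1559] F [ 1.87 -0.09  1.54] op 0.499 t 4.4667
```

send_rows:
  targets:
    - {"travel": [6,5,-40],"spin": 0}
    - {"travel": [12,10,-80],"spin": 0}
    - {"travel": [18,15,-120],"spin": 0}
    - {"travel": [24,20,-160],"spin": 0}
    - {"travel": [30,25,-195],"spin": 0}
  grip: -0.25

```text
time_s: 4.88
tool_pos: [0.4707, 0.0024, 0.1293]
orientation: [0.074, 0.704, -0.703, -0.074]
contact_force: [0.7, -0.1, 0.1]
opening: 0.622
```

send_rows:
  targets:
    - {"travel": [2,0,-15],"spin": 0}
    - {"travel": [2,0,-20],"spin": 0}
    - {"travel": [2,0,-20],"spin": 0}
    - {"travel": [2,0,-20],"spin": 0}

```text
time_s: 5.22
tool_pos: [0.4731, 0.0198, 0.1293]
orientation: [0.074, 0.703, -0.703, -0.074]
contact_force: [1.1, -0.3, 0.3]
opening: 0.624
```

```bash
python3 - <<'E'
from h import *
go([.4725,.0205,.028])
d=grab('wrist');save(d,'w7.png');P=cloud(d);im=d['image'].astype(int);r,g,b=im[...,0],im[...,1],im[...,2];H=P[...,2]
m=(g>r+25)&(H>.047)&(H<.054)&(abs(P[...,0]-.4725)<.03)&(abs(P[...,1]-.02)<.03)
q=P[m];print(m.sum(),q.min(0),q.max(0),(q.min(0)+q.max(0))/2)
c=cv2.minEnclosingCircle(q[:,:2].astype(np.float32));print(c)
E
```

```text
travel [  0.7 101.3  -0.5] spin 0.0 at [0.4731 0.0198 0.1293] F [ 1.09 -0.29  0.33] op 0.624 t 5.2167
797 [0.46437906 0.01095597 0.04785809] [0.48652391 0.03327809 0.05235977] [0.47545149 0.02211703 0.05010893]
((0.4752216935157776, 0.022105805575847626), 0.01140525657683611)
```

View pics/w7.png

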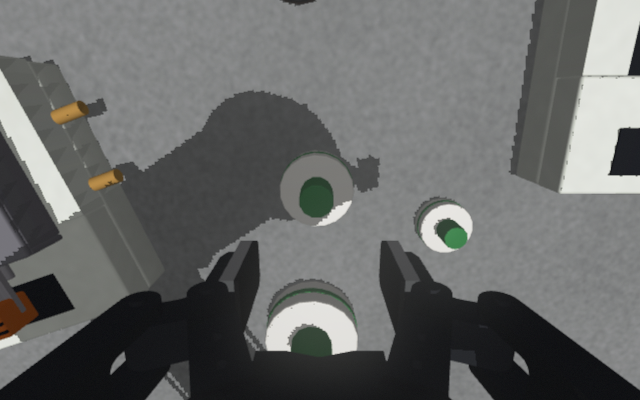

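The middle cartridge is at (317,195) between the pads (about 252 and 390 px), with the small one at (445,225) to the right and clear. Descending.

send_rows:
  targets:
    - {"travel": [-1,25,-2],"spin": 0}
    - {"travel": [-1,50,-2],"spin": 0}
    - {"travel": [-1,75,-2],"spin": 0}
    - {"travel": [-1,92,-2],"spin": 0}
    - {"travel": [-1,100,-2],"spin": 0}

```text
time_s: 5.68
tool_pos: [0.4728, 0.0203, 0.027]
orientation: [-0.073, -0.703, 0.704, 0.076]
contact_force: [-0.1, 0.4, -0.1]
opening: 0.627
```

send_rows:
  targets:
    - {"travel": [0,0,0],"spin": 0}
    - {"travel": [0,0,0],"spin": 0}

```text
time_s: 5.85
tool_pos: [0.4748, 0.0213, 0.0297]
orientation: [-0.074, -0.703, 0.703, 0.074]
contact_force: [-1.1, -0.6, 1.1]
opening: 0.626
```

```bash
python3 - <<'E'
from h import *
go([.4742,.0215,.029])
d=grab('wrist');save(d,'w8.png')
d=grab('side');save(d,'s8.png',(260,140,440,290),4)
E
```

```text
travel [ 0.7  0.7 -0. ] spin -0.008 at [0.4748 0.0213 0.0297] F [-1.14 -0.58  1.08] op 0.626 t 5.85
```

View pics/w8.png

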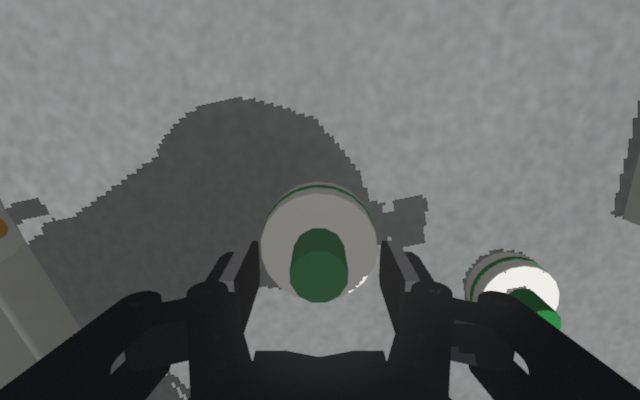

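View pics/s8.png

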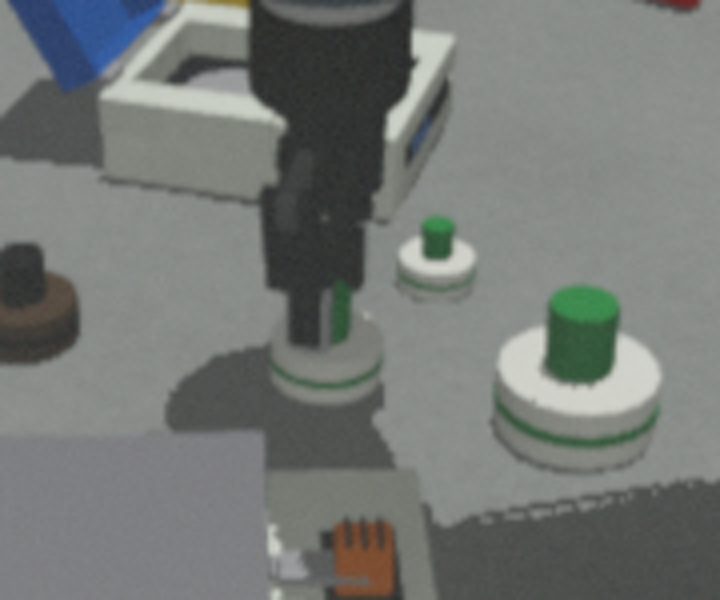

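The stem sits between the pads, centred at (320,265) in the wrist view. Closing.

send_rows:
  targets:
    - {"travel": [0,0,0],"spin": 0}
    - {"travel": [0,0,0],"spin": 0}
    - {"travel": [0,0,0],"spin": 0}
    - {"travel": [0,0,0],"spin": 0}
    - {"travel": [0,0,0],"spin": 0}
  grip: 1

```text
time_s: 6.37
tool_pos: [0.4751, 0.0222, 0.0302]
orientation: [0.074, 0.703, -0.703, -0.073]
contact_force: [-1.2, -0.2, 6.0]
opening: 0.255
```

send_rows:
  targets:
    - {"travel": [0,0,0],"spin": 0}
    - {"travel": [0,0,0],"spin": 0}
    - {"travel": [0,-10,0],"spin": 0}
    - {"travel": [0,-20,0],"spin": 0}
    - {"travel": [0,-30,0],"spin": 0}

```text
time_s: 6.78
tool_pos: [0.4741, 0.022, 0.0595]
orientation: [-0.074, -0.703, 0.703, 0.074]
contact_force: [-0.1, 0.5, -0.1]
opening: 0.254
```

```bash
python3 - <<'E'
from h import *
go([.549,-.234,.17])
d=grab('side');save(d,'s9.png',(260,140,440,290),4)
E
```

```text
travel [-126.4 -110.5  234.9] spin 0.001 at [0.4741 0.022  0.0595] F [-0.14  0.46 -0.14] op 0.254 t 6.7833
```

View pics/s9.png

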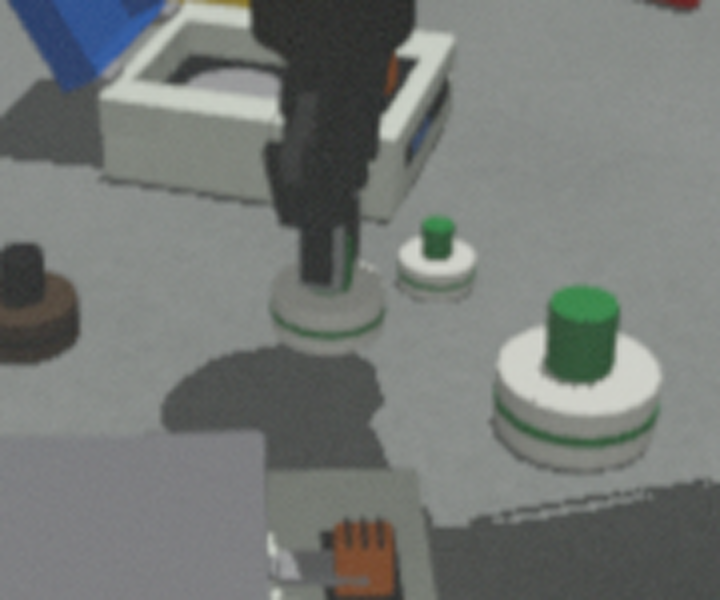

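Held upright. Rising, then across.

send_rows:
  targets:
    - {"travel": [0,-20,0],"spin": 0}
    - {"travel": [0,-45,0],"spin": 0}
    - {"travel": [-4,-70,8],"spin": 0}
    - {"travel": [-12,-95,22],"spin": 0}
    - {"travel": [-24,-110,44],"spin": 0}

```text
time_s: 7.25
tool_pos: [0.4896, -0.0255, 0.1718]
orientation: [0.074, 0.704, -0.703, -0.072]
contact_force: [1.2, 0.0, -2.0]
opening: 0.257
```

send_rows:
  targets:
    - {"travel": [-13,0,24],"spin": 0}
    - {"travel": [-26,0,48],"spin": 0}
    - {"travel": [-39,0,72],"spin": 0}
    - {"travel": [-52,0,96],"spin": 0}
    - {"travel": [-65,0,120],"spin": 0}

```text
time_s: 7.67
tool_pos: [0.5274, -0.1581, 0.1687]
orientation: [0.074, 0.703, -0.703, -0.074]
contact_force: [0.6, 0.3, -0.9]
opening: 0.259
```

send_rows:
  targets:
    - {"travel": [-12,0,22],"spin": 0}
    - {"travel": [-22,0,44],"spin": 0}
    - {"travel": [-32,0,62],"spin": 0}
    - {"travel": [-37,0,71],"spin": 0}
    - {"travel": [-37,0,71],"spin": 0}

```text
time_s: 8.08
tool_pos: [0.5488, -0.2356, 0.1681]
orientation: [-0.074, -0.703, 0.703, 0.075]
contact_force: [0.5, -1.2, -0.7]
opening: 0.256
```

```bash
python3 - <<'E'
from h import *
go([.549,-.234,.059])
d=grab('wrist');save(d,'w10.png')
d=grab('side');save(d,'s10.png',(230,40,420,200),4)
E
```

```text
travel [  0.  109.1  -1.6] spin -0.02 at [ 0.5488 -0.2356  0.1681] F [ 0.53 -1.19 -0.75] op 0.256 t 8.0833
```

View pics/w10.png

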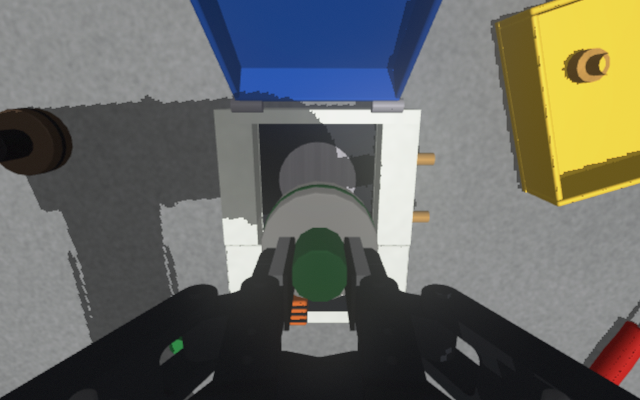

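View pics/s10.png

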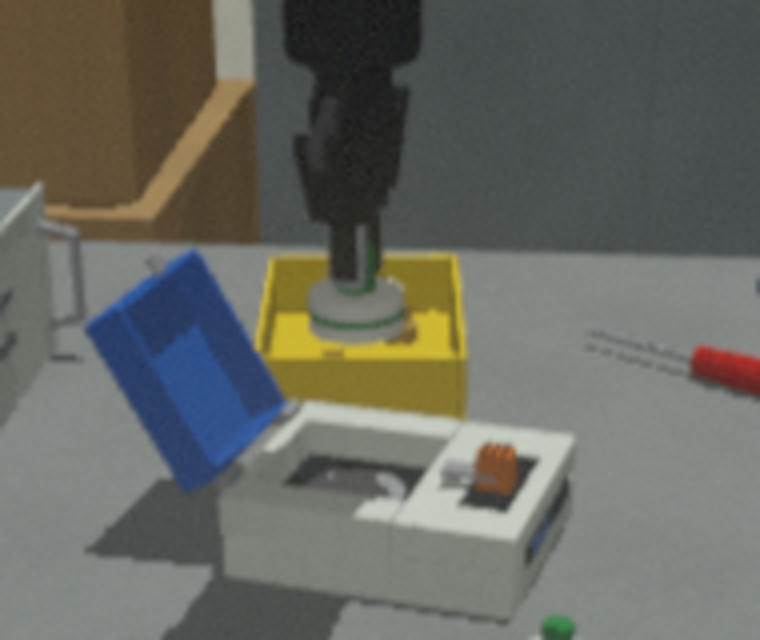

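```bash
python3 - <<'E'
from h import *
for n in('wrist','side'):
    d=load(n);P=cloud(d);H=P[...,2];X=P@XS;Y=P@YS;L=d['image'].mean(-1)
    w=(X>.53)&(X<.64)&(abs(Y+.115)<.055)&(H>.02)&(H<.045)
    print(n,w.sum(),np.percentile(H[w],[2,25,50,75,98]).round(4),np.percentile(X[w],[1,99]).round(4),np.percentile(Y[w],[1,99]).round(4))
    f=w&(H<.036);print(np.percentile(X[f],[.5,99.5]).round(4),np.percentile(Y[f],[.5,99.5]).round(4))
d=load('wrist');P=cloud(d)
for u,v in((300,160),(318,150),(270,140),(370,200),(318,175),(330,180)): print(u,v,P[v,u].round(4),(P[v,u]@XS).round(4),(P[v,u]@YS).round(4),d['image'][v,u])
E
```

```text
wrist 8885 [0.0297 0.0308 0.0314 0.0321 0.0415] [0.5532 0.6341] [-0.1626 -0.0664]
[0.5526 0.6342] [-0.1626 -0.0664]
side 490 [0.0299 0.0314 0.0325 0.037  0.0445] [0.5503 0.6367] [-0.1663 -0.1046]
[0.5534 0.6366] [-0.1665 -0.1102]
300 160 [ 0.5713 -0.2239  0.032 ] 0.6054 -0.1003 [86 87 89]
318 150 [ 0.5762 -0.24    0.0317] 0.6135 -0.115 [89 89 92]
270 140 [ 0.592  -0.2037  0.0301] 0.6215 -0.0762 [38 40 44]
370 200 [ 0.5254 -0.2741  0.0313] 0.5709 -0.1589 [70 72 71]
318 175 [ 0.556  -0.2357  0.032 ] 0.5928 -0.115 [88 88 90]
330 180 [ 0.5499 -0.2446  0.0327] 0.5887 -0.1249 [90 90 92]
```

Well walls bound the floor at centre xs≈.587, ys≈-.1145, which matches the target within 2 mm. The disc is just a flat mark (~1 mm). Lowering.

send_rows:
  targets:
    - {"travel": [0,20,-1],"spin": 0}
    - {"travel": [0,45,-1],"spin": 0}
    - {"travel": [0,70,-1],"spin": 0}
    - {"travel": [0,90,-1],"spin": 0}
    - {"travel": [0,100,-1],"spin": 0}

```text
time_s: 8.6
tool_pos: [0.5473, -0.2312, 0.0665]
orientation: [0.072, 0.704, -0.703, -0.075]
contact_force: [0.4, -1.1, -0.7]
opening: 0.254
```

send_rows:
  targets:
    - {"travel": [0,3,0],"spin": 0}
    - {"travel": [0,5,0],"spin": 0}
    - {"travel": [0,6,0],"spin": 0}
    - {"travel": [0,6,0],"spin": 0}

```text
time_s: 8.93
tool_pos: [0.5498, -0.2331, 0.0644]
orientation: [-0.075, -0.703, 0.703, 0.073]
contact_force: [0.5, 1.0, -1.2]
opening: 0.253
```

```bash
python3 - <<'E'
from h import *
go([.549,-.234,.061])
d=grab('wrist');save(d,'w11.png')
d=grab('side');save(d,'s11.png',(230,60,420,220),4)
E
```

```text
travel [0.6 3.4 1.1] spin 0.004 at [ 0.5498 -0.2331  0.0644] F [ 0.51  0.99 -1.24] op 0.253 t 8.9333
```

View pics/w11.png

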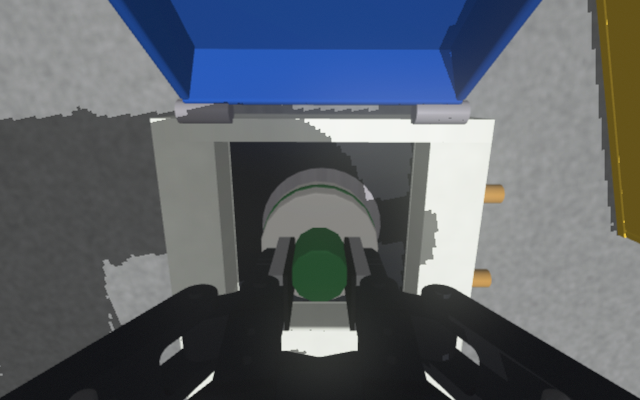

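View pics/s11.png

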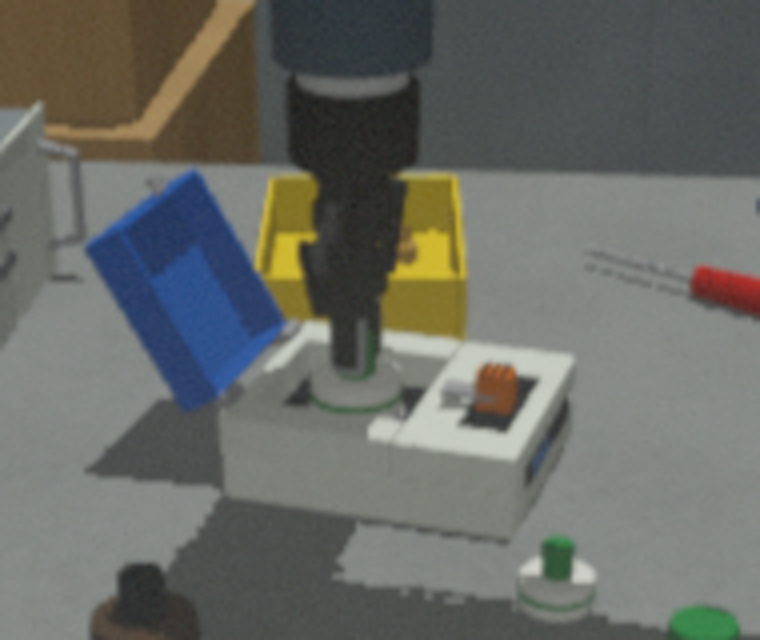

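The cartridge is inside the well, clear of the walls, about 3 mm above the floor. Lowering gently to contact.

send_rows:
  targets:
    - {"travel": [0,1,0],"spin": 0}
    - {"travel": [0,2,0],"spin": 0}
    - {"travel": [0,3,0],"spin": 0}
    - {"travel": [0,3,0],"spin": 0}
    - {"travel": [0,3,0],"spin": 0}

```text
time_s: 9.45
tool_pos: [0.5491, -0.2332, 0.0603]
orientation: [-0.074, -0.703, 0.703, 0.074]
contact_force: [0.2, -0.7, 0.2]
opening: 0.257
```

send_rows:
  targets:
    - {"travel": [0,0,0],"spin": 0}
    - {"travel": [0,0,0],"spin": 0}
    - {"travel": [0,0,0],"spin": 0}
    - {"travel": [0,0,0],"spin": 0}
    - {"travel": [0,0,0],"spin": 0}
  grip: 0

```text
time_s: 9.87
tool_pos: [0.549, -0.2331, 0.0602]
orientation: [-0.074, -0.703, 0.703, 0.074]
contact_force: [-0.0, 0.1, 0.8]
opening: 0.497
```

send_rows:
  targets:
    - {"travel": [0,-15,0],"spin": 0}
    - {"travel": [0,-40,0],"spin": 0}
    - {"travel": [0,-70,0],"spin": 0}
    - {"travel": [0,-100,0],"spin": 0}
    - {"travel": [15,-110,0],"spin": 0}

```text
time_s: 10.28
tool_pos: [0.5374, -0.2312, 0.1748]
orientation: [-0.076, -0.702, 0.704, 0.071]
contact_force: [0.4, -0.1, 0.3]
opening: 0.499
```

send_rows:
  targets:
    - {"travel": [35,0,-20],"spin": 0}
    - {"travel": [65,0,-40],"spin": 0}
    - {"travel": [95,0,-70],"spin": 0}
    - {"travel": [115,0,-100],"spin": 0}
    - {"travel": [130,0,-130],"spin": 0}

```text
time_s: 10.7
tool_pos: [0.4323, -0.0748, 0.1705]
orientation: [0.074, 0.703, -0.703, -0.074]
contact_force: [1.0, 0.9, 0.4]
opening: 0.501
```

```bash
python3 - <<'E'
from h import *
go([.549,-.234,.061])
d=grab('top');save(d,'t12.png',(360,60,500,260),3);P=cloud(d)
im=d['image'].astype(int);m=(im[...,1]>im[...,0]+25)&(P[...,2]>.06)&(P[...,2]<.1)&(P[...,1]<-.18);q=P[m];print(m.sum(),np.median(q,0) if m.sum() else 0)
d=grab('side');save(d,'s12.png',(230,60,420,220),4)
E
```

```text
travel [-147.3  109.5  131.4] spin -0.009 at [ 0.4323 -0.0748  0.1705] F [1.03 0.91 0.44] op 0.501 t 10.7
143 [ 0.55552743 -0.23480222  0.07877379]
```

View pics/t12.png

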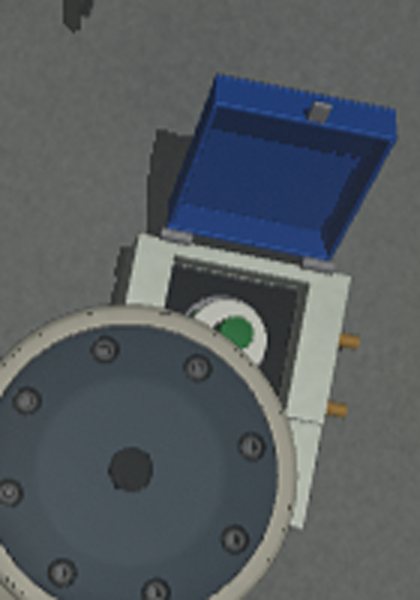

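View pics/s12.png

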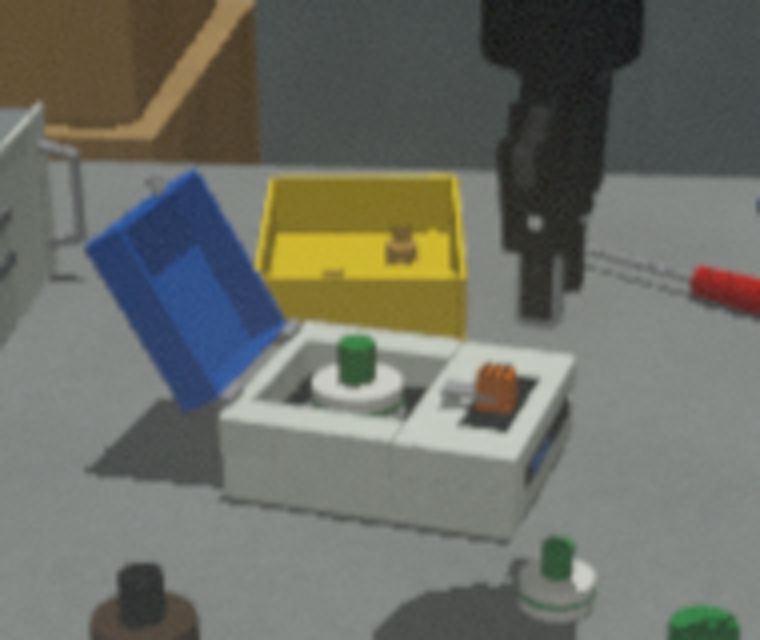

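The cartridge stands upright in the well: its stem top is at z≈0.079 (0.080 expected), it is flat, and it is clear of the walls. The cover stands open and the arm is clear. Letting the arm settle, then handing in.

send_rows:
  targets:
    - {"travel": [0,0,0],"spin": 0}
    - {"travel": [0,0,0],"spin": 0}
    - {"travel": [0,0,0],"spin": 0}

```text
time_s: 11.05
tool_pos: [0.4345, -0.0764, 0.1701]
orientation: [-0.074, -0.703, 0.703, 0.074]
contact_force: [-0.0, -0.3, 0.1]
opening: 0.497
```

```bash
python3 -c "
from bench import ctrl
print(ctrl.close_job())"
```

```text
the job is handed in; nothing more can be done
None
```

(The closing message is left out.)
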